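# Unhook the cutlery basket from the quake-safe hook

### The arm

A 6-joint arm with a two-finger parallel gripper is mounted at the origin on the work surface. World frame = base frame: x ahead of the robot, y to its left, z up, the work surface at z = 0. Lengths are in mm, angles in rad, forces in N, time in s.
With the tool pointing down it reaches from about 350 to 875 mm from the base axis. Payload 4.2 kg.
Tool frame: the origin (TCP) lies between the finger pads; the fingertips stand 14 mm ahead of it and the grasp point (between the pads) lies 5 mm behind it; z points along the fingers, y is the line along which they close (so a half turn about z gives the same grasp; the last joint's range is limited). The gripper opens to 85 mm and grips with 20 to 120 N. Pads are 22 mm wide; open, the fingers measure 114 mm over their backs; the gripper's body (76 mm by 85 mm) begins 54 mm behind the grasp point. The pads swing forward as they close: fully open they stand 13 mm farther back than shut.
Start: joints at [1.606, 0.385, 0.008, 0, -1.194, -0.259], TCP at [138.679, 609.399, 245.312] pointing down, gripper open.
Joint ranges: [-3.14, 3.14], [-1.21, 2.06], [-1.07, 1.41], [-3.16, 2.05], [-2.99, -0.16], [-3.1, 3.1]. Speed limits (rad/s): [2.79, 2.79, 3.14, 3.14, 3.14, 3.14].

### API

Orientations are given as a unit quaternion [x, y, z, w].
In Python, from bench import * gives the robot as it stands.
- The arm moves only by the tool carry_out, never from a script. Its argument "motion" is a list of rows, each a list of 7 numbers: the turn, a rotation vector about the tool's x, y, z in rad, then the shift along the tool's x, y, z in mm, then the opening, from -1 (shut) to 1 (fully open), so that 0 is half open. A call has 1 to 5 rows; each row is the pose to reach, as a shift and turn from the pose commanded when the call began, along the tool's axes at that moment; what a row does not reach only later rows make up. A row lasts 1/8 s, in which the tool goes at most 62.5 mm and 10.7 degrees, less where a joint would pass 70% of its speed; a pose out of reach is approached as far as the arm can. A call with a gripper value outside its range is refused whole. The fingers move at their own pace and stop on an object; the grip force is fixed at half the most. Time passes only in rows, so rows that repeat a pose let the fingers close. It gives the time, the measured TCP pose, the force, the opening and the grip force at its end, in the units of the state.
- read_state(): the state, without advancing time (a new reading comes with each control period).
- get_image(name): name is "scene" or "side" or "wrist"; returns a dict with "color" (400x640x3 uint8, blue, green, red), "mtx" (3x3 intrinsics, pixels), "position" and "orientation" of the camera in the world. Camera axes: x right, y down, z forward; pixel columns grow to the right and rows downward; lengths in mm; the calibration is good to about 2 mm. The wrist camera is an equidistant fisheye: a pixel r from the principal point sees the ray r / f radians off the axis. A picture is of the moment at which its call begins. There is no depth.
- job_done(): hands the job in; it is judged then, once.
The state is a dict: "clock": time; "joints": joint angles; "joint_vel": joint speeds; "joint_efforts": joint torques, N m; "position": TCP position; "ee_rot": TCP orientation; "contact_force": force on the tool from outside, world axes, zero at the start; "wrist_torque": the same for the moment, N m; "gripper_width": finger opening in mm; "grasp_force": force on a finger pad.
Only numpy, scipy, OpenCV 4.12 (cv2) and the standard library are available. Lean on these libraries where they do the work, as an engineer would, in place of code of your own. Each camera call takes 0.05 s, during which the arm holds its last target. There are 200 camera calls.

### The job

Take the blue cutlery basket off the quake-safe hook: lift it until its steel hanging bar just clears the orange lip, without forcing the red sprung keeper above, draw it out towards the robot and set it gently down, flat and fully home, in the pocket of the steel drip tray. Treat the hook gently throughout, and leave the other kitchen things alone.

Things in the scene. Friction and masses are not known exactly. Their poses are not given: they have to be found in the camera images.
- hook: Fixed hook stand, sizes in mm: dark base plate 150 x 110 x 10, aluminium column 44 (x) x 40 (y). Origin on the table under the column's centre, z up; the hook opens to -x, roughly to the robot. On the column an orange upturned lip, 16 wide, 6 thick (x -22 to -16), then the trough (x -16 to 14), a dark post (x 14 to 22) and a red keeper over all. Forcing it: over 30 N between basket and hook, or over 14 N once the bar is lifted 16 mm.
- hook_trough (a point): Middle of the trough floor, 130 above the table; hook axes. The lip's top is 25 to 70 above this floor, set differently each time and not measured. The red keeper pad (x -24 to 12 of the hook, 22 wide) is set with the lip: its underside rests 13 above the lip's top, so the bar has 5 free. It yields up to 7 upward: 3 N to start, then 5 N per mm. Its bracket tops out 33 above the lip.
- grip_tab (a point): Centre of the white grip tab on the basket's arch handle: 10 thick (x), 40 wide (y), top 18 above this point; an equally thick arch bar, 92 wide, tops out 21 below it. Basket axes: x towards the hanging bar, z up. Basket: open blue plastic box 140 (x) x 90 (y) x 75 tall, 0.14 to 0.24 kg; underside 134 below this point, foot centre 11 further along x.
- hang_bar (a point): Middle of the steel hanging bar (8 thick, 58 long, along basket y), 16 behind the basket's rear wall, 96 along x and 64 below the grip tab's centre. At the start it lies on the trough floor against the lip, and a bumper 2 thick low on the rear wall leans on a stop on the column. After 12 of lift the stop is passed: then the lip has 4 of play between bumper and bar.
- basket_foot (a point): Centre of the basket's underside including the bumper (footprint 142 x 90); basket axes.
- tray_seat (a point): Centre of the pocket floor of the fixed steel drip tray (186 x 134), 6 above the table. The pocket measures 150 (tray x) x 98 (tray y) inside, its dark walls stand 20 above its floor and are 6 thick. The basket goes in with its long side along the tray's x, either way round.
- mug_mid (a point): White mug, 76 wide, 90 tall; point half-way up. Bystander.
- soap_mid (a point): Green soap bottle, 60 wide, 170 tall; point half-way up. Bystander.
- bowl_mid (a point): Blue bowl, 130 wide, 55 tall; point half-way up. Bystander.
- can_mid (a point): Steel can, 66 wide, 100 tall; point half-way up. Bystander.
- jar_mid (a point): Amber jar, 64 wide, 90 tall; point half-way up. Bystander.
- spoon: Wooden spoon 200 long, lying flat between the robot and the other things; origin on its underside. Bystander.
Things that resemble listed ones, but are neither listed nor needed, are in the scene too. Of the things shaped like the part that bears grip_tab, the blue one is meant.

How it is judged (in metres and radians):
On the way:
1. the basket is off the hook: its hanging bar is drawn out in front of the lip, still held up at hook height (x of hang_bar in the frame of hook below -0.032 m and z of hang_bar in the frame of hook above 0.145 m and angle between basket_foot's own z axis and vertical below 0.5 rad), for 0.1 s.
At the end, for the whole second after the job is handed in: The basket stands released and at rest in the tray's pocket: foot centre within 9 mm of the pocket's centre and less than 3 mm above its floor, upright within 0.04 rad, long side along the tray's within 0.15 rad (horizontal distance between basket_foot and tray_seat below 0.009 m and z of basket_foot in the frame of tray_seat below 0.003 m and angle between basket_foot's own z axis and vertical below 0.04 rad and angle between the x axis of basket_foot and the x axis of tray_seat, either way round below 0.15 rad and linear speed of basket below 0.02 m/s); the robot touches nothing.
It fails at once if the keeper or lip is forced while lifting out (over 14 N between basket and hook once the bar is lifted 16 mm) (z of hang_bar in the frame of hook above 0.15 m and contact force between basket and hook above 14 N).
It fails at once if the basket is dropped or slammed into the tray (over 0.3 m/s close above its floor, or over 90 N on the tray) (contact force between basket and tray above 90 N or (horizontal distance between basket_foot and tray_seat below 0.03 m and z of basket_foot in the frame of tray_seat below 0.025 m and linear speed of basket above 0.3 m/s)).
It fails at once if the hook is forced (over 30 N between basket and hook) (contact force between basket and hook above 30 N).
It fails at once if the robot's fingers or arm push on the hook (over 5 N) (contact force between any of the fingers, the arm and hook above 5 N).
It fails at once if a bystander is moved more than 30 mm (distance of any of mug_mid, soap_mid, bowl_mid, can_mid, jar_mid, spoon from where it was at the start of the episode above 0.03 m).
It also fails if it takes over 58 s, if anything falls off the work surface, if the arm or the gripper's body presses on something with over 40 N, if the wrist force passes 120 N, or if a joint passes its speed limit or range.

## Working session

There is one attempt and no reset: what is moved stays moved. The work goes in short steps, Python scripts to look and compute and a tool call to move; the robot and the scene stay as the last step left them, time stands still between calls to the robot, and variables do not carry over. Pictures are saved under pics/ and viewed, at most 12 in all, crops included, and the job is handed in when it is done.

Besides the shell and the picture viewer there is one more tool, called after "Call:" in YAML: its name, and indented under it one key for each argument. carry_out: Moves the arm, as the interface text tells. Its arguments: {"type":"object","properties":{"motion":{"type":"array"}},"required":["motion"]}

```bash
mkdir -p pics; ls; python3 - <<'E'
from bench import *
import cv2,numpy as np
s=read_state(); print({k:np.round(v,3).tolist() for k,v in s.items()})
for n in("scene","side","wrist"):
    d=get_image(n); cv2.imwrite(f"pics/{n}0.png",d["color"]); print(n,np.round(d["mtx"],1).tolist(),np.round(d["position"],1),np.round(d["orientation"],4))
a=cv2.imread("pics/scene0.png")
E
```

```text
pics
{'clock': 0.0, 'joints': [1.606, 0.386, 0.007, -0.0, -1.194, -0.259], 'joint_vel': [0.0, -0.0, 0.0, -0.0, -0.001, -0.001], 'joint_efforts': [0.0, -39.229, 18.84, 4.186, -0.005, -0.0], 'position': [138.555, 608.898, 244.206], 'ee_rot': [0.994, -0.112, -0.0, 0.001], 'contact_force': [0.941, -0.605, 0.045], 'wrist_torque': [0.014, 0.035, -0.008], 'grasp_force': 0.0, 'gripper_width': 85.621}
scene [[414.4, 0.0, 318.2], [0.0, 414.4, 201.1], [0.0, 0.0, 1.0]] [1428.   671.5 1086.6] [ 0.3988  0.8147 -0.3816 -0.1779]
side [[364.2, 0.0, 318.2], [0.0, 364.2, 197.4], [0.0, 0.0, 1.0]] [375.6 782.4 815.7] [-0.1244  0.899  -0.4171  0.0484]
wrist [[309.7, 0.0, 321.5], [0.0, 309.7, 192.2], [0.0, 0.0, 1.0]] [216.5 591.1 372.2] [-0.6159  0.772   0.1222 -0.099 ]
```

View pics/scene0.png

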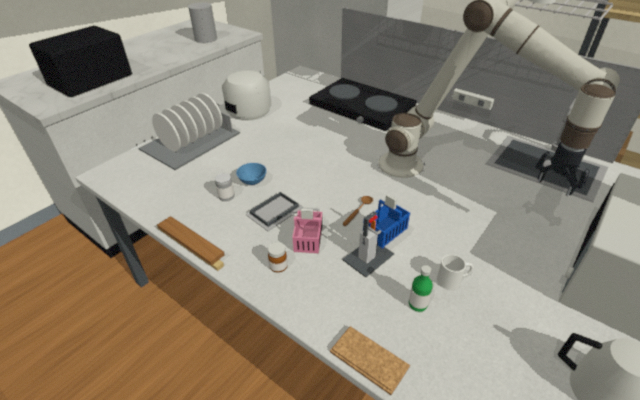

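View pics/side0.png

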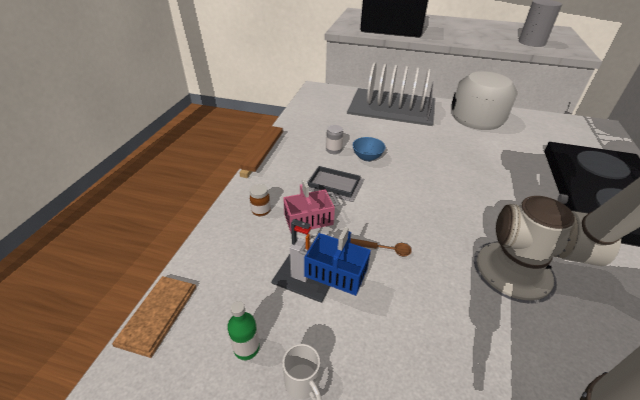

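The scene view shows the blue basket at about (388,225), the hook column at (368,240) and the tray at (275,208). In the side view the basket is at (338,262), the hook at (300,255) and the tray at (334,181). A pink decoy basket stands between hook and tray. I'll zoom in on both.

```bash
python3 - <<'E'
import cv2,numpy as np
a=cv2.imread("pics/scene0.png")[185:275,335:425]; b=cv2.imread("pics/side0.png")[205:305,260:380]
t=cv2.imread("pics/scene0.png")[185:235,240:310]; u=cv2.imread("pics/side0.png")[160:205,295:370]
r=lambda i,w,h:cv2.resize(i,(w,h),interpolation=cv2.INTER_CUBIC)
top=np.hstack([r(a,360,360),r(b,432,360)]); bot=np.hstack([r(t,336,240),r(u,456,240)])
cv2.imwrite("pics/z1.png",np.vstack([top,bot]))
E
```

```text
(no output)
```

View pics/z1.png

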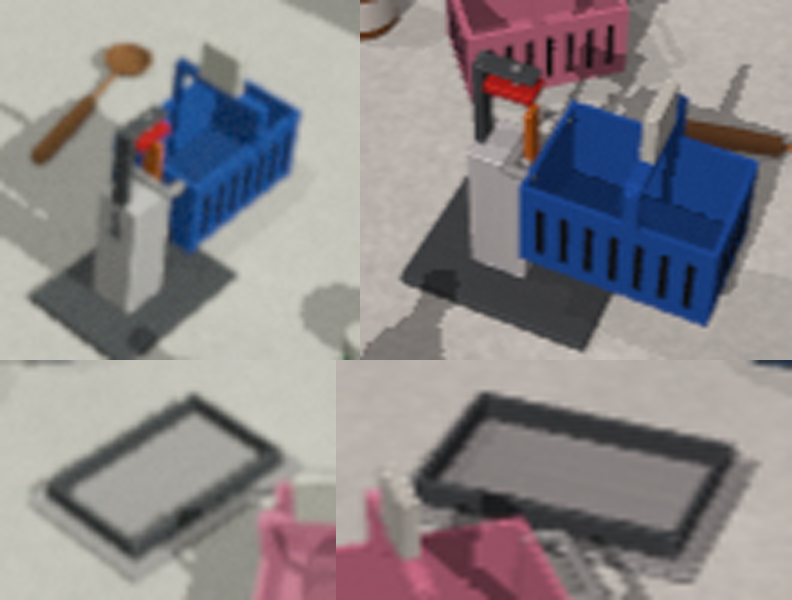

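The montage shows the white tab edge-on at scene (390,202) / side (343,239), the orange lip with the red keeper above at side (307,235), and the tray's dark rim corners. Next I triangulate these roughly.

```bash
cat >h.py <<'E'
from bench import *
import cv2,numpy as np
from scipy.spatial.transform import Rotation as R
def ray(d,p):
    K=np.array(d["mtx"]); x=(p[0]-K[0,2])/K[0,0]; y=(p[1]-K[1,2])/K[1,1]
    if d.get("fish"):
        r=np.hypot(x,y); k=np.sin(r)/r; v=np.array([x*k,y*k,np.cos(r)])
    else: v=np.array([x,y,1.])
    v=R.from_quat(d["orientation"]).apply(v); return np.array(d["position"]),v/np.linalg.norm(v)
def plane(d,p,z):
    o,v=ray(d,p); return o+v*(z-o[2])/v[2]
def tri(*dp):
    A=np.zeros((3,3));b=np.zeros(3);L=[ray(*x) for x in dp]
    for o,v in L:
        M=np.eye(3)-np.outer(v,v);A+=M;b+=M@o
    X=np.linalg.solve(A,b); return X,max(np.linalg.norm(np.cross(X-o,v)) for o,v in L)
def img(n):
    d=dict(get_image(n)); d["fish"]=n=="wrist"; return d
def proj(d,X):
    v=R.from_quat(d["orientation"]).inv().apply(np.array(X)-d["position"]); K=np.array(d["mtx"])
    if d.get("fish"):
        r=np.hypot(v[0],v[1]); t=np.arctan2(r,v[2])/r
    else: t=1/v[2]
    return np.array([K[0,2]+K[0,0]*v[0]*t,K[1,2]+K[1,1]*v[1]*t])
E
python3 - <<'E'
from h import *
np.set_printoptions(precision=1,suppress=True)
s=img("scene");b=img("side");w=img("wrist")
print("tab",tri((s,(390.2,202)),(b,(343.3,238.9))))
q=[plane(s,p,26) for p in [(250,212.1),(280.6,192.7),(299.4,205.4),(268.5,224.6)]]; print("tray",q,np.mean(q,0))
print("tray side",[plane(b,p,26) for p in [(319.5,166.2),(360.6,175.4),(351.6,196)]])
print("base plate scene",[plane(s,(335+x/4,185+y/4),10) for x,y in [(30,296),(235,272),(135,360)]])
print("base plate side",[plane(b,(260+x/3.6,205+y/3.6),10) for x,y in [(40,280),(220,350)]])
T=R.from_quat(read_state()["ee_rot"]);p=np.array(read_state()["position"])
print("cam in tool",T.inv().apply(np.array(w["position"])-p),T.inv().apply(R.from_quat(w["orientation"]).apply(np.eye(3))), T.as_matrix())
E
```

```text
tab (array([463.6, 200. , 192.6]), np.float64(0.2405159899160814))
tray [array([ 662.5, -285.7,   26. ]), array([ 502.7, -271.5,   26. ]), array([ 516.8, -159.4,   26. ]), array([ 670.2, -180.4,   26. ])] [ 588.  -224.2   26. ]
tray side [array([ 651.1, -292.5,   26. ]), array([ 493.6, -280. ,   26. ]), array([ 502.2, -156.9,   26. ])]
base plate scene [array([629.2, 129.5,  10. ]), array([497.7, 255.2,  10. ]), array([633.6, 239.6,  10. ])]
base plate side [array([640.7, 239.2,  10. ]), array([496.8, 260.4,  10. ])]
cam in tool [  79.9    0.4 -127.7] [[ 0.   1.  -0. ]
 [-1.   0.  -0.3]
 [-0.3  0.   1. ]] [[ 1.  -0.2 -0. ]
 [-0.2 -1.  -0. ]
 [ 0.   0.  -1. ]]
```

Call:
carry_out:
  motion:
    - [0,0,0.18,39,41,-25,1]
    - [0,0,0.36,78,82,-50,1]
    - [0,0,0.54,117,123,-75,1]
    - [0,0,0.72,156,164,-100,1]
    - [0,0,0.9,195,205,-125,1]

```text
clock: 0.92
position: [283.9, 364.4, 371.3]
ee_rot: [0.845, -0.535, -0.0, -0.0]
contact_force: [0.8, 0.3, -0.3]
gripper_width: 85.5
grasp_force: 0.0
```

```bash
cat >>h.py <<'E'
def to(P,th=None,st=None):
    "shift in tool axes and turn about tool z to reach world P (TCP) with tool-x yaw th (rad)"
    s=st or read_state(); T=R.from_quat(s["ee_rot"]); d=T.inv().apply(np.array(P)-s["position"])
    m=T.as_matrix(); y=np.arctan2(m[1,0],m[0,0]); 
    turn=None if th is None else T.inv().__mul__(R.from_matrix([[np.cos(th),np.sin(th),0],[np.sin(th),-np.cos(th),0],[0,0,-1]])).as_rotvec().round(3)
    print("pos",np.round(s["position"],1),"yaw",round(y,3),"t",round(s["clock"],2),"shift",d.round(1),"turn",turn,"rows",round(np.linalg.norm(d)/62.5,1))
E
python3 -c "
from h import *
to((500,0,400),-1.70); print(read_state()['joints'])"
```

```text
pos [283.9 364.4 371.3] yaw -1.129 t 0.93 shift [421.8 -39.7 -28.8] turn [-0.     0.001  0.571] rows 6.8
[ 1.26226394e+00  3.05879714e-02 -1.36672794e-01  1.12413550e-04
 -1.40287248e+00 -8.20743381e-01]
```

Call:
carry_out:
  motion:
    - [0,0,0.12,60,-5,-4,1]
    - [0,0,0.24,120,-11,-8,1]
    - [0,0,0.36,180,-17,-12,1]
    - [0,0,0.48,240,-22,-16,1]
    - [0,0,0.57,300,-28,-20,1]

```text
clock: 1.55
position: [438.7, 105.9, 390.8]
ee_rot: [-0.661, 0.75, -0.0, 0.001]
contact_force: [0.7, 0.8, -0.7]
gripper_width: 85.2
grasp_force: 0.0
```

```bash
python3 - <<'E'
from h import *
to((500,0,400),-1.70); print(read_state()['joints'])
E
```

```text
pos [438.7 105.9 390.8] yaw -1.697 t 1.55 shift [ 97.4 -74.1  -9.2] turn [-0.001  0.001  0.003] rows 2.0
[ 5.98764681e-01  5.40027359e-03 -1.15704224e-01 -1.00802092e-04
 -1.44846535e+00 -7.24548419e-01]
```

Call:
carry_out:
  motion:
    - [0,0,0,48,-37,-5,1]
    - [0,0,0,97,-74,-9,1]
    - [0,0,0,97,-74,-9,1]

```text
clock: 1.92
position: [501.0, -0.8, 398.7]
ee_rot: [-0.66, 0.751, 0.0, -0.001]
contact_force: [-0.9, 0.2, -1.0]
gripper_width: 85.5
grasp_force: 0.0
```

```bash
python3 - <<'E'
from h import *
d=img("wrist"); cv2.imwrite("pics/w1.png",d["color"]); np.save("w1.npy",d,allow_pickle=True)
a=cv2.resize(d["color"],(800,500),interpolation=cv2.INTER_CUBIC); cv2.imwrite("pics/w1b.png",a)
E
```

```text
(no output)
```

View pics/w1b.png

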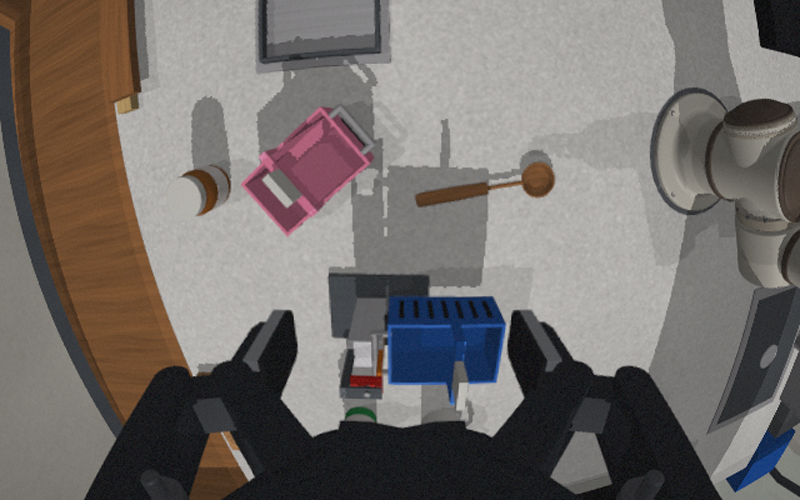

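The wrist view shows the basket rim at (388–505, 322–384) in the 800-wide picture, with the white tab at (458,385), the lip and keeper at (365,375), the tray at (320,30) and the pink basket at (310,170). The spoon lies clear of the work. I'll go closer over the basket.

```bash
python3 -c "
from h import *
to((480,110,300),-1.70)"
```

```text
pos [500.2   0.7 398.7] yaw -1.698 t 1.98 shift [-105.8   33.8   98.7] turn [ 0.001 -0.     0.002] rows 2.4
```

Call:
carry_out:
  motion:
    - [0,0,0,-38,11,35,1]
    - [0,0,0,-76,22,70,1]
    - [0,0,0,-106,34,99,1]
    - [0,0,0,-106,34,99,1]

```text
clock: 2.48
position: [476.8, 113.9, 298.3]
ee_rot: [-0.664, 0.747, 0.001, -0.002]
contact_force: [0.4, -0.9, -0.1]
gripper_width: 85.5
grasp_force: 0.0
```

```bash
python3 - <<'E'
from h import *
d=img("wrist"); np.save("w2.npy",d,allow_pickle=True); print(d["position"],read_state()["position"])
c=d["color"]; cv2.imwrite("pics/w2.png",c)
p=proj(d,(463.6,200,198)); print(p, proj(d,(571,186,150)))
x0=int(np.clip(p[0]-150,0,440)); y0=int(np.clip(p[1]-110,0,250)); print(x0,y0)
cv2.imwrite("pics/w2b.png",cv2.resize(c[y0:y0+150,x0:x0+200],(800,600),interpolation=cv2.INTER_CUBIC))
E
```

```text
[468.06240094  34.52004077 426.27010387] [478.05361686 113.20210527 300.09077412]
[346.97517427 287.76581106] [239.85236769 258.55385429]
196 177
```

View pics/w2b.png

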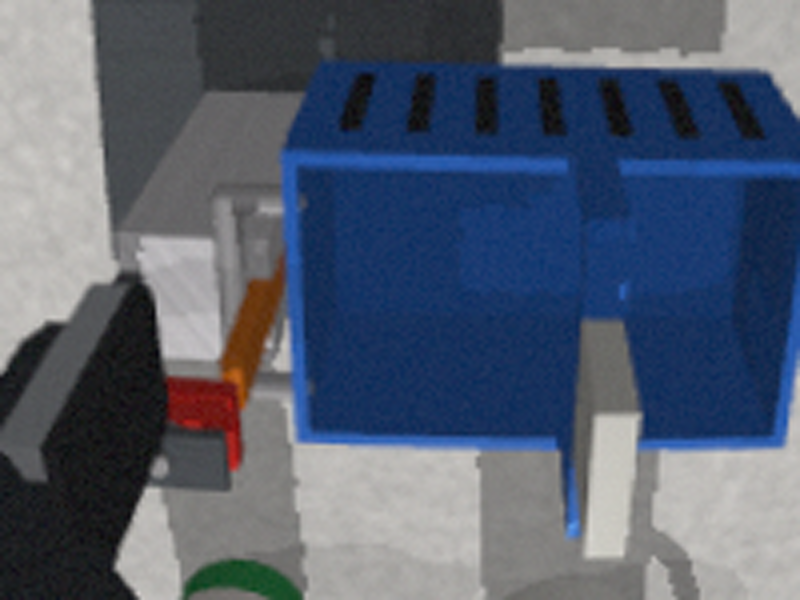

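The crop shows the basket rim corners at (284,152), (298,440) and (783,445), and the tab's top face at (583–638, 412–556). The lip's near top edge is at about (233,372), the red keeper below it, and the column top between (140,237) and (218,362).

```bash
python3 - <<'E'
from h import *
np.set_printoptions(precision=1,suppress=True)
w=np.load("w2.npy",allow_pickle=True).item()
c=lambda x,y:(196+x/4,177+y/4)
top=[plane(w,c(*p),216) for p in [(597,412),(638,412),(628,556),(583,556)]]; print("tabtop",top,np.mean(top,0))
rim=[plane(w,c(*p),139) for p in [(284,152),(298,440),(783,445)]]; print("rim",rim)
# blue rim right near corner from mask
hsv=cv2.cvtColor(w["color"],cv2.COLOR_BGR2HSV); m=cv2.inRange(hsv,(100,120,60),(125,255,255)); m[:, :250]=0
cs=max(cv2.findContours(m,cv2.RETR_EXTERNAL,cv2.CHAIN_APPROX_NONE)[0],key=cv2.contourArea)
print(cv2.boundingRect(cs), np.array(cv2.approxPolyDP(cs,4,True))[:,0].tolist())
ax=(rim[1]-rim[2])[:2]; ax/=np.linalg.norm(ax); yaw=np.arctan2(ax[1],ax[0]); print("yaw from far rim",yaw)
y2=rim[1]-rim[0]; print("yaw from rear rim",np.arctan2(-y2[0],y2[1]))
col=[plane(w,c(*p),130) for p in [(140,237),(213,240),(218,362),(155,357)]]; print("col@130",col)
tab=np.mean(top,0)
for th in (yaw,np.arctan2(-y2[0],y2[1])):
  e=np.array([np.cos(th),np.sin(th),0])
  for p in [(225,370),(233,372),(245,375)]:
    o,v=ray(w,c(*p)); P=o+v*((tab-o)@e+89)/(v@e); print("lip",P,"y'",(P-tab)@np.array([-e[1],e[0],0]))
E
```

```text
tabtop [array([464.7, 178.9, 216. ]), array([456.4, 180.1, 216. ]), array([461., 219., 216.]), array([470.8, 217.5, 216. ])] [463.3 198.9 216. ]
rim [array([535.2, 144.5, 139. ]), array([548.2, 232.2, 139. ]), array([411.2, 251.7, 139. ])]
(266, 192, 136, 119) [[275, 193], [266, 215], [271, 286], [335, 288], [340, 310], [340, 257], [351, 256], [356, 288], [391, 287], [401, 217], [387, 196]]
yaw from far rim -0.14158953560140608
yaw from rear rim -0.14762349795887011
col@130 [array([582.1, 168.4, 130. ]), array([561.6, 171.2, 130. ]), array([568.6, 209.6, 130. ]), array([587. , 206.6, 130. ])]
lip [550.9 183.3 178.5] y' -2.9813390599656078
lip [551.7 188.9 170.4] y' 2.6608023999842523
lip [553.  198.  157.3] y' 11.839037136071646
lip [550.9 183.3 178.6] y' -2.487682349590621
lip [551.8 189.  170.3] y' 3.2463420054975085
lip [553.1 198.2 157. ] y' 12.587946172768977
```

```bash
python3 - <<'E'
from h import *
np.set_printoptions(precision=1,suppress=True)
w=np.load("w2.npy",allow_pickle=True).item(); b=img("side"); s=img("scene")
e=np.array([np.cos(-.145),np.sin(-.145),0]); f=np.array([-e[1],e[0],0]); tab=np.array([463.3,198.9,198]); yc=6.3
def at(d,p,n,k):
    o,v=ray(d,p); P=o+v*((tab-o)@n+k)/(v@n); return P[2],(P-tab)@e,(P-tab)@f
c=lambda x,y:(196+x/4,177+y/4)
for p in [(190,376),(215,380),(238,386)]: print("wrist keeper underside L=",np.array(at(w,c(*p),f,yc-11))-[143,0,0])
for p in [(222,370),(243,374)]: print("wrist lip L=",np.array(at(w,c(*p),f,yc-8))-[130,0,0])
for n,d in(("side",b),("scene",s),("wrist",w)):
    h=cv2.cvtColor(d["color"],cv2.COLOR_BGR2HSV)
    x,y=proj(d,tab+89*e+yc*f+[0,0,-20]).astype(int); o=np.zeros(h.shape[:2],np.uint8); o[max(0,y-30):y+30,x-25:x+25]=255
    for nm,lo,hi in(("orange",(7,150,90),(20,255,255)),("red",(0,150,70),(5,255,255))):
        m=cv2.inRange(h,lo,hi)&o; q=np.argwhere(m)
        if len(q): print(n,nm,"rows",q[:,0].min(),q[:,0].max(),"cols",q[:,1].min(),q[:,1].max(),len(q))
for L in (40,45,50,55):
    P=tab+89*e+np.array([0,0,-198+130+L]); K=P+[0,0,13]
    print(L,"side lip +y top",proj(b,P+(yc+8)*f),"keeper low",proj(b,K+(yc+11)*f-e*5),"| wrist lip",c and (proj(w,P+(yc-8)*f)-[196,177])*4,"keeper", (proj(w,K+(yc-11)*f-e*5)-[196,177])*4,"keeperfar",(proj(w,K+(yc-11)*f+e*19)-[196,177])*4, "scene keeper low front",proj(s,K+(yc+11)*f-e*5))
E
```

```text
wrist keeper underside L= [42.1 96.  -4.7]
wrist keeper underside L= [43.1 89.7 -4.7]
wrist keeper underside L= [45.1 83.9 -4.7]
wrist lip L= [47.  90.1 -1.7]
wrist lip L= [48.2 84.7 -1.7]
side orange rows 234 249 cols 306 308 44
side red rows 226 234 cols 294 309 77
scene orange rows 197 228 cols 348 374 79
scene red rows 216 222 cols 369 375 22
wrist orange rows 247 278 cols 252 265 228
wrist red rows 271 293 cols 238 255 207
40 side lip +y top [306.4 237.9] keeper low [307.7 235.6] | wrist lip [231.8 355.3] keeper [241.4 374.3] keeperfar [143.1 368. ] scene keeper low front [377.2 218.4]
45 side lip +y top [306.4 236.4] keeper low [307.7 234.1] | wrist lip [228. 366.] keeper [237.5 385.7] keeperfar [137.9 379.1] scene keeper low front [377.4 217.2]
50 side lip +y top [306.4 235. ] keeper low [307.7 232.6] | wrist lip [224. 377.] keeper [233.6 397.5] keeperfar [132.6 390.6] scene keeper low front [377.5 216.1]
55 side lip +y top [306.4 233.5] keeper low [307.7 231.2] | wrist lip [220.  388.2] keeper [229.5 409.6] keeperfar [127.1 402.4] scene keeper low front [377.6 214.9]
```

```bash
python3 -c "
from h import *
to((463.3,198.9,250),-1.716);to((463.3,198.9,196),-1.716)"
```

```text
pos [479.3 112.3 301.6] yaw -1.692 t 2.62 shift [-84.   26.5  51.6] turn [-0.002  0.001  0.024] rows 1.6
pos [479.3 112.3 301.6] yaw -1.692 t 2.62 shift [-83.9  26.6 105.6] turn [-0.002  0.001  0.024] rows 2.2
```

Call:
carry_out:
  motion:
    - [0,0,0.02,-50,16,25,1]
    - [0,0,0.022,-84.5,26.5,50,1]
    - [0,0,0.022,-84.5,26.5,50,1]
    - [0,0,0.022,-84.5,26.5,50,0.3]

```text
clock: 3.12
position: [463.9, 198.7, 251.7]
ee_rot: [-0.654, 0.757, -0.0, 0.001]
contact_force: [0.0, 0.1, 0.2]
gripper_width: 69.5
grasp_force: 0.0
```

```bash
python3 - <<'E'
from h import *
np.set_printoptions(precision=1,suppress=True)
d=img("wrist"); c=d["color"]; np.save("w3.npy",d,allow_pickle=True); print(d["position"],read_state()["position"],read_state()["gripper_width"])
cv2.imwrite("pics/w3b.png",cv2.resize(c[200:400,190:450],(780,600),interpolation=cv2.INTER_CUBIC))
e=np.array([np.cos(-.145),np.sin(-.145),0])
E
```

```text
[452.2 119.3 379.4] [464.  198.5 251.8] 62.69137858753963
```

View pics/w3b.png

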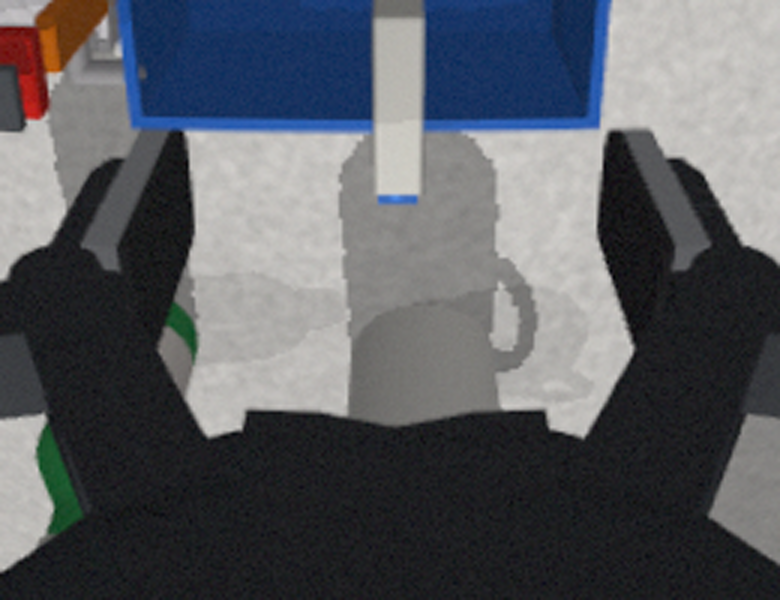

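The crop shows the tab centred at x≈399 against the finger mid-line at 396, about 0.6 mm off, and square to the pads. The tab's top face spans rows 122–196.

```bash
python3 - <<'E'
from h import *
np.set_printoptions(precision=1,suppress=True)
w=np.load("w3.npy",allow_pickle=True).item(); c=lambda x,y:(190+x/3,200+y/3)
t=[plane(w,c(*p),216) for p in [(375,122),(424,122),(421,195),(377,195)]];print(t,np.mean(t,0))
print([plane(w,c(*p),139) for p in [(132,126),(600,126)]])
E
```

```text
[array([468.4, 201.5, 216. ]), array([458.8, 202.9, 216. ]), array([461.7, 219.6, 216. ]), array([470.6, 218.3, 216. ])] [464.9 210.6 216. ]
[array([548.4, 232.4, 139. ]), array([410.7, 251.8, 139. ])]
```

Call:
carry_out:
  motion:
    - [0,0,0,0,0.6,20,-0.2]
    - [0,0,0,0,0.6,40,-0.5]
    - [0,0,0,0,0.6,55,-0.6]
    - [0,0,0,0,0.6,55,-0.65]
    - [0,0,0,0,0.6,55,-0.65]

```text
clock: 3.8
position: [463.2, 199.1, 196.3]
ee_rot: [-0.654, 0.757, -0.0, 0.001]
contact_force: [-0.3, 0.5, 0.4]
gripper_width: 14.8
grasp_force: 0.0
```

Call:
carry_out:
  motion:
    - [0,0,0,0,0,0,-0.71]
    - [0,0,0,0,0,0,-0.73]
    - [0,0,0,0,0,0,-0.73]

```text
clock: 4.18
position: [462.9, 199.3, 195.8]
ee_rot: [-0.654, 0.756, -0.0, 0.001]
contact_force: [1.0, 0.6, 0.9]
gripper_width: 11.7
grasp_force: 0.4
```

Call:
carry_out:
  motion:
    - [0,0,0,0,0,0,-0.76]
    - [0,0,0,0,0,0,-0.76]

```text
clock: 4.42
position: [463.3, 199.3, 195.8]
ee_rot: [-0.654, 0.756, -0.0, 0.001]
contact_force: [4.1, -0.6, 0.1]
gripper_width: 10.3
grasp_force: 2.0
```

Call:
carry_out:
  motion:
    - [0,0,0,0,-0.4,0,-0.76]
    - [0,0,0,0,-0.4,0,-0.78]
    - [0,0,0,0,-0.4,0,-0.78]

```text
clock: 4.8
position: [463.4, 199.2, 195.7]
ee_rot: [-0.654, 0.756, -0.0, 0.001]
contact_force: [4.3, -0.4, 2.2]
gripper_width: 9.7
grasp_force: 17.7
```

Call:
carry_out:
  motion:
    - [0,0,0,0,-0.4,0,-0.8]
    - [0,0,0,0,-0.4,0,-1]
    - [0,0,0,0,-0.4,0,-1]
    - [0,0,0,0,-0.4,0,-1]

```text
clock: 5.3
position: [463.4, 199.1, 195.8]
ee_rot: [-0.654, 0.756, -0.0, 0.0]
contact_force: [1.6, 0.8, 5.4]
gripper_width: 9.1
grasp_force: 58.6
```

Call:
carry_out:
  motion:
    - [0,0,0,0,0,-1.5,-1]
    - [0,0,0,0,0,-3,-1]
    - [0,0,0,0,0,-5,-1]
    - [0,0,0,0,0,-7,-1]
    - [0,0,0,0,0,-7,-1]

```text
clock: 5.92
position: [463.5, 198.6, 200.4]
ee_rot: [-0.654, 0.757, -0.0, -0.001]
contact_force: [7.8, -0.8, -7.0]
gripper_width: 9.0
grasp_force: 58.5
```

Call:
carry_out:
  motion:
    - [0,0,0,0,0,-2,-1]
    - [0,0,0,0,0,-4,-1]
    - [0,0,0,0,0,-6,-1]
    - [0,0,0,0,0,-7,-1]
    - [0,0,0,0,0,-7,-1]

```text
clock: 6.55
position: [463.5, 198.3, 207.1]
ee_rot: [-0.654, 0.757, -0.0, -0.001]
contact_force: [10.5, -1.7, -7.5]
gripper_width: 9.2
grasp_force: 58.4
```

Call:
carry_out:
  motion:
    - [0,0,0,0,-0.5,-1,-1]
    - [0,0,0,0,-0.5,-2,-1]
    - [0,0,0,0,-0.5,-2,-1]

```text
clock: 6.92
position: [463.6, 198.1, 209.1]
ee_rot: [-0.654, 0.757, 0.0, -0.001]
contact_force: [7.6, -1.5, -7.1]
gripper_width: 9.2
grasp_force: 58.6
```

Call:
carry_out:
  motion:
    - [0,0,0,0,-0.8,0,-1]
    - [0,0,0,0,-1.5,0,-1]
    - [0,0,0,0,-1.5,0,-1]

```text
clock: 7.3
position: [464.0, 198.0, 210.3]
ee_rot: [-0.654, 0.757, 0.001, -0.002]
contact_force: [-0.3, 0.7, -2.1]
gripper_width: 9.1
grasp_force: 59.5
```

Call:
carry_out:
  motion:
    - [0,0,0,0,-1.5,0,-1]
    - [0,0,0,0,-1.5,-4,-1]
    - [0,0,0,0,-1.5,-9,-1]
    - [0,0,0,0,-1.5,-14,-1]
    - [0,0,0,0,-1.5,-14,-1]

```text
clock: 7.92
position: [467.0, 198.6, 226.1]
ee_rot: [-0.654, 0.756, -0.0, 0.001]
contact_force: [-0.2, 0.4, -1.6]
gripper_width: 9.3
grasp_force: 59.5
```

Call:
carry_out:
  motion:
    - [0,0,0,0,0,-4,-1]
    - [0,0,0,0,0,-7,-1]
    - [0,0,0,0,0,-9,-1]
    - [0,0,0,0,0,-9,-1]
    - [0,0,0,0,0,-9,-1]

```text
clock: 8.55
position: [466.7, 198.4, 234.2]
ee_rot: [-0.654, 0.756, 0.0, -0.0]
contact_force: [-0.3, 0.0, -1.2]
gripper_width: 9.4
grasp_force: 59.5
```

```bash
python3 - <<'E'
from h import *
d=img("wrist"); b=img("side"); np.save("w4.npy",d,allow_pickle=True)
print(d["position"],read_state()["position"],read_state()["contact_force"])
a=cv2.resize(d["color"][150:310,150:310],(440,440),interpolation=cv2.INTER_CUBIC)
c=cv2.resize(b["color"][200:270,275:331],(352,440),interpolation=cv2.INTER_CUBIC); cv2.imwrite("pics/z4.png",np.hstack([a,c]))
E
```

```text
[455.31458248 119.10213554 362.0286202 ] [466.69468049 198.38196385 234.17548847] [ 0.33966753  0.35180089 -1.61551113]
```

View pics/z4.png

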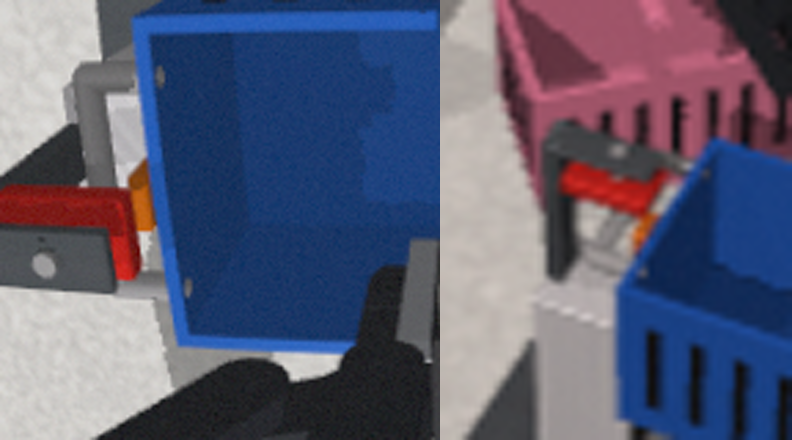

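The wrist crop (left) shows the bar corner at (95,75) beside the lip top at (145,190), which is still slightly above it and under the red keeper (70,220). The basket is level and there is a gap between lip and rear wall. I'll continue lifting in small steps and watch for the keeper's force.

Call:
carry_out:
  motion:
    - [0,0,0,0,0,-1.5,-1]
    - [0,0,0,0,0,-3,-1]
    - [0,0,0,0,0,-4,-1]
    - [0,0,0,0,0,-4,-1]

```text
clock: 9.15
position: [466.8, 198.4, 238.5]
ee_rot: [-0.654, 0.756, -0.0, 0.0]
contact_force: [0.9, 1.4, -1.1]
gripper_width: 9.2
grasp_force: 59.5
```

Call:
carry_out:
  motion:
    - [0,0,0,0,0,-1,-1]
    - [0,0,0,0,0,-2,-1]
    - [0,0,0,0,0,-2,-1]
    - [0,0,0,0,0,-2,-1]

```text
clock: 9.65
position: [466.7, 198.4, 240.3]
ee_rot: [-0.654, 0.756, 0.0, -0.0]
contact_force: [0.1, 1.3, -1.7]
gripper_width: 9.1
grasp_force: 59.5
```

Lift is now 45 mm (commanded) and still free.

Call:
carry_out:
  motion:
    - [0,0,0,0,0,-1,-1]
    - [0,0,0,0,0,-1.5,-1]
    - [0,0,0,0,0,-1.5,-1]
    - [0,0,0,0,0,-1.5,-1]

```text
clock: 10.15
position: [466.8, 198.4, 241.8]
ee_rot: [-0.654, 0.756, 0.0, -0.0]
contact_force: [0.1, 0.7, -1.3]
gripper_width: 9.0
grasp_force: 59.5
```

```bash
python3 - <<'E'
from h import *
d=img("wrist"); b=img("side"); np.save("w5.npy",d,allow_pickle=True)
print(d["position"],read_state()["position"],read_state()["contact_force"])
a=cv2.resize(d["color"][150:280,150:260],(508,600),interpolation=cv2.INTER_CUBIC)
c=cv2.resize(b["color"][205:265,280:309],(290,600),interpolation=cv2.INTER_CUBIC); cv2.imwrite("pics/z5.png",np.hstack([a,c]))
E
```

```text
[455.35238802 119.1240129  369.62436749] [466.75791362 198.38362691 241.79380457] [-0.36323829 -0.5671793  -1.91750942]
```

View pics/z5.png

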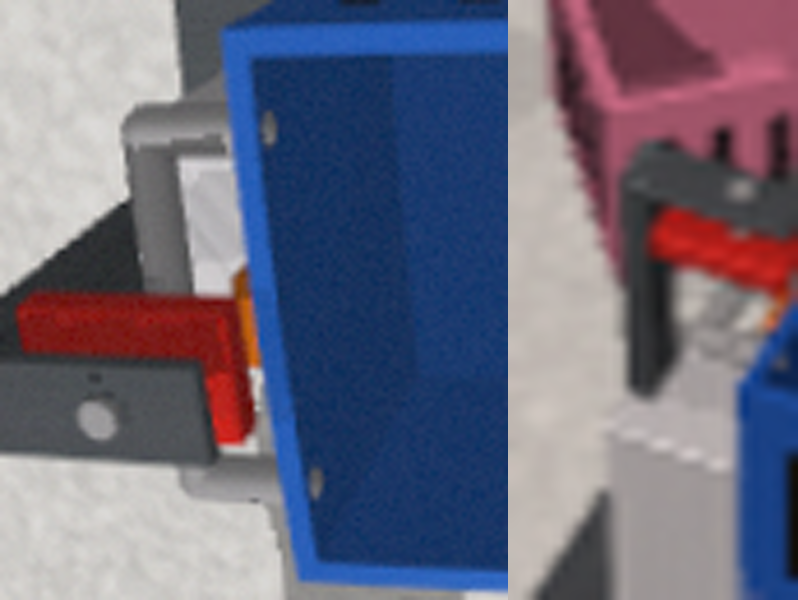

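The bar is now near the lip top, still below the keeper, and the view confirms nothing is caught. I'll keep feeling upward for the keeper.

Call:
carry_out:
  motion:
    - [0,0,0,0,0,-1,-1]
    - [0,0,0,0,0,-1.5,-1]
    - [0,0,0,0,0,-1.5,-1]
    - [0,0,0,0,0,-1.5,-1]

```text
clock: 10.75
position: [466.8, 198.4, 243.3]
ee_rot: [-0.654, 0.756, 0.0, 0.0]
contact_force: [-0.0, -0.7, -1.4]
gripper_width: 9.1
grasp_force: 59.5
```

Call:
carry_out:
  motion:
    - [0,0,0,0,0,-1,-1]
    - [0,0,0,0,0,-1.5,-1]
    - [0,0,0,0,0,-1.5,-1]
    - [0,0,0,0,0,-1.5,-1]

```text
clock: 11.25
position: [466.8, 198.4, 244.4]
ee_rot: [-0.654, 0.757, 0.0, -0.0]
contact_force: [3.6, 0.5, -6.4]
gripper_width: 9.2
grasp_force: 58.8
```

That's contact with the keeper, at about 5 N. I back off 2.5 mm and test drawing out.

Call:
carry_out:
  motion:
    - [0,0,0,0,0,1.5,-1]
    - [0,0,0,0,0,2.5,-1]
    - [0,0,0,0,0,2.5,-1]
    - [0,0,0,0,0,2.5,-1]

```text
clock: 11.75
position: [466.8, 198.5, 242.6]
ee_rot: [-0.654, 0.756, -0.0, 0.0]
contact_force: [-0.4, 0.2, -2.3]
gripper_width: 8.9
grasp_force: 59.5
```

Call:
carry_out:
  motion:
    - [0,0,0,0,1,0,-1]
    - [0,0,0,0,2.5,0,-1]
    - [0,0,0,0,4,0,-1]
    - [0,0,0,0,4,0,-1]

```text
clock: 12.25
position: [462.7, 199.0, 242.3]
ee_rot: [-0.654, 0.756, 0.0, 0.0]
contact_force: [-1.1, -0.3, -1.3]
gripper_width: 9.2
grasp_force: 59.5
```

Call:
carry_out:
  motion:
    - [0,0,0,0,1,0,-1]
    - [0,0,0,0,2,0,-1]
    - [0,0,0,0,3,0,-1]
    - [0,0,0,0,3,0,-1]

```text
clock: 12.75
position: [459.8, 199.4, 242.3]
ee_rot: [-0.654, 0.756, -0.0, 0.0]
contact_force: [-0.0, -0.1, -1.9]
gripper_width: 9.3
grasp_force: 59.5
```

Free: the bar is passing over the lip. I draw it out fully.

Call:
carry_out:
  motion:
    - [0,0,0,0,4,0,-1]
    - [0,0,0,0,9,0,-1]
    - [0,0,0,0,15,0,-1]
    - [0,0,0,0,22,0,-1]
    - [0,0,0,0,30,0,-1]

```text
clock: 13.38
position: [429.6, 203.8, 242.4]
ee_rot: [-0.654, 0.756, 0.0, 0.0]
contact_force: [-0.8, 0.4, -1.1]
gripper_width: 9.1
grasp_force: 59.5
```

Call:
carry_out:
  motion:
    - [0,0,0,0,8,0,-1]
    - [0,0,0,0,16,0,-1]
    - [0,0,0,0,16,0,-1]

```text
clock: 13.75
position: [413.8, 206.1, 242.5]
ee_rot: [-0.654, 0.756, 0.0, 0.0]
contact_force: [-0.2, 0.4, -1.0]
gripper_width: 9.3
grasp_force: 59.5
```

Call:
carry_out:
  motion:
    - [0,0,0,0,0,-10,-1]
    - [0,0,0,0,0,-30,-1]
    - [0,0,0,0,0,-55,-1]
    - [0,0,0,0,0,-80,-1]
    - [0,0,0,0,0,-100,-1]

```text
clock: 14.38
position: [414.8, 206.2, 344.2]
ee_rot: [-0.654, 0.757, -0.0, 0.001]
contact_force: [-0.5, 0.2, -1.2]
gripper_width: 8.9
grasp_force: 59.5
```

```bash
python3 -c "
from h import *
to((560,-60,345),-1.716); print(read_state()['joints'],read_state()['contact_force'])"
```

```text
pos [414.8 206.2 344.2] yaw -1.716 t 14.38 shift [ 242.3 -182.2   -0.8] turn [-0.001  0.001 -0.   ] rows 4.9
[ 8.13670525e-01  4.20177892e-02 -1.90385206e-01  4.22868055e-04
 -1.33641405e+00 -9.59109826e-01] [-0.51212209  0.19418143 -1.17355273]
```

Call:
carry_out:
  motion:
    - [0,0,0,20,-8,-15,-1]
    - [0,0,0,60,-28,-30,-1]
    - [0,0,0,110,-60,-40,-1]
    - [0,0,0,155,-95,-40,-1]
    - [0,0,0,200,-130,-40,-1]

```text
clock: 15.0
position: [515.0, -12.5, 383.5]
ee_rot: [-0.654, 0.756, -0.001, 0.001]
contact_force: [0.9, 1.6, -0.6]
gripper_width: 9.0
grasp_force: 59.6
```

Call:
carry_out:
  motion:
    - [0,0,0,35,-30,0,-1]
    - [0,0,0,65,-55,0,-1]
    - [0,0,0,80,-68,0,-1]
    - [0,0,0,80,-68,0,-1]
    - [0,0,0,80,-68,0,-1]

```text
clock: 15.62
position: [569.5, -99.1, 382.6]
ee_rot: [-0.654, 0.756, 0.0, 0.0]
contact_force: [-0.0, 0.2, -2.1]
gripper_width: 9.2
grasp_force: 59.6
```

```bash
python3 - <<'E'
from h import *
d=img("wrist"); np.save("w6.npy",d,allow_pickle=True); print(d["position"],read_state()["position"],read_state()["contact_force"])
cv2.imwrite("pics/w6b.png",cv2.resize(d["color"],(800,500),interpolation=cv2.INTER_CUBIC))
E
```

```text
[ 558.16259068 -178.37078511  510.40840623] [569.47592443 -98.81970449 382.76906297] [-0.46620086  0.06862286 -2.06328485]
```

View pics/w6b.png

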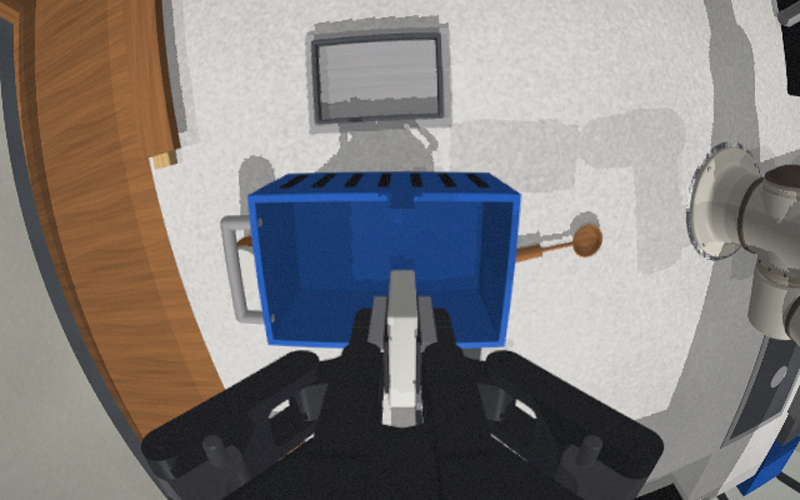

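The picture shows the tray clear ahead, with its outer rim corners near (313,40), (441,32), (442,119) and (315,124). The carried basket is level, with rim corners (250,196), (520,194), (506,345) and (268,345). I measure both from this same image.

```bash
python3 - <<'E'
from h import *
np.set_printoptions(precision=2,suppress=True)
d=np.load("w6.npy",allow_pickle=True).item(); im=d["color"]; g=cv2.cvtColor(im,cv2.COLOR_BGR2GRAY); h=cv2.cvtColor(im,cv2.COLOR_BGR2HSV)
# tray: dark rim
roi=np.zeros_like(g); roi[22:103,245:360]=255
for th in (60,70,80,90):
    m=((g<th)*255).astype(np.uint8)&roi
    cs=max(cv2.findContours(m,cv2.RETR_EXTERNAL,cv2.CHAIN_APPROX_NONE)[0],key=cv2.contourArea)
    X=np.array([plane(d,p+0.0,26)[:2] for p in cs[:,0].astype(float)],np.float32)
    print(th,cv2.contourArea(cs),"rect",cv2.minAreaRect(X))
# edges at sub-pixel: gray profile crossing along each side
def edge(p,q,out,z,n=9,k=4,lo=None):
    """strongest outside->rim gradient near segment p-q, search along normal"""
    p,q,out=map(lambda a:np.array(a,float),(p,q,out)); pts=[]
    for t in np.linspace(.12,.88,n):
        s=np.arange(-k,k+.01,.25); c=p+(q-p)*t
        pr=cv2.remap(lo,(c[0]+s*out[0]).astype(np.float32)[None],(c[1]+s*out[1]).astype(np.float32)[None],cv2.INTER_LINEAR)[0].astype(float)
        gr=np.gradient(cv2.GaussianBlur(pr[None],(5,1),0)[0]); i=np.argmax(gr); pts.append(plane(d,c+s[i]*out,z)[:2])
    return np.array(pts,np.float32)
T=np.array([(315,42),(439,33),(441,118),(316,124)])/1.25
def rect(C,z,lo):
    ls=[]
    for i,o in enumerate([(0,-1),(1,0),(0,1),(-1,0)]):
        P=edge(C[i],C[(i+1)%4],o,z,lo=lo); v=cv2.fitLine(P,cv2.DIST_HUBER,0,.01,.01).ravel(); ls.append(v)
    def ix(a,b): t=np.linalg.solve(np.c_[a[:2],-b[:2]],b[2:]-a[2:]); return a[2:]+t[0]*a[:2]
    Q=np.array([ix(ls[i-1],ls[i]) for i in range(4)]); ang=[np.arctan(v[1]/v[0]) if abs(v[0])>abs(v[1]) else np.arctan(-v[0]/v[1]) for v in ls]
    print("corners",Q.tolist(),"centre",Q.mean(0),"sides",[np.linalg.norm(Q[i]-Q[i-1]) for i in range(4)],"yaw",np.array(ang)); return Q
print("TRAY"); rect(T,26,g)
B=np.array([(250,196),(520,194),(506,345),(268,345)])/1.25
tcp=np.array([569.5,-99,382.7])
sat=255-h[:,:,1]
print("BASKET"); Q=rect(B,tcp[2]-56.5,sat); print("rim centre - tcp",Q.mean(0)-tcp[:2])
E
```

```text
60 56.5 rect ((654.7538452148438, -241.93402099609375), (95.37722778320312, 3.6228535175323486), 83.77708435058594)
70 105.0 rect ((643.6373901367188, -240.220703125), (99.15266418457031, 28.497325897216797), 81.7716293334961)
80 685.5 rect ((581.4500122070312, -234.47994995117188), (109.15141296386719, 159.2085723876953), 83.93710327148438)
90 6836.5 rect ((581.3557739257812, -234.5862579345703), (109.86111450195312, 159.65330505371094), 84.05553436279297)
TRAY
corners [[655.8265380859375, -296.8958740234375], [496.31231689453125, -281.5074462890625], [506.8126525878906, -171.09112548828125], [667.671875, -188.87356567382812]] centre [ 581.66 -234.59] sides [np.float32(108.66982), np.float32(160.25476), np.float32(110.914474), np.float32(161.83913)] yaw [-0.1  -0.09 -0.11 -0.11]
BASKET
corners [[641.9505004882812, -153.79959106445312], [505.2242431640625, -134.2686004638672], [516.9317016601562, -48.20766830444336], [654.2479858398438, -66.65098571777344]] centre [ 579.59 -100.73] sides [np.float32(88.01197), np.float32(138.1142), np.float32(86.8536), np.float32(138.54933)] yaw [-0.14 -0.14 -0.13 -0.14]
rim centre - tcp [10.09 -1.73]
```

Call:
carry_out:
  motion:
    - [0,0,-0.01,35,-5,0,-1]
    - [0,0,-0.02,80,-12,0,-1]
    - [0,0,-0.037,115,-17,0,-1]
    - [0,0,-0.037,133.5,-20.2,0,-1]
    - [0,0,-0.037,133.5,-20.2,0,-1]

```text
clock: 16.3
position: [570.4, -234.8, 382.3]
ee_rot: [-0.668, 0.745, 0.0, 0.0]
contact_force: [-0.0, -0.2, -3.3]
gripper_width: 9.6
grasp_force: 59.6
```

Call:
carry_out:
  motion:
    - [0,0,0,0,0,30,-1]
    - [0,0,0,0,0,75,-1]
    - [0,0,0,0,0,125,-1]
    - [0,0,0,0,0,165,-1]
    - [0,0,0,0,0,190,-1]

```text
clock: 16.92
position: [569.8, -232.8, 190.3]
ee_rot: [-0.668, 0.744, 0.001, -0.001]
contact_force: [0.4, -0.3, -2.0]
gripper_width: 9.2
grasp_force: 59.6
```

Call:
carry_out:
  motion:
    - [0,0,0,0,0,10,-1]
    - [0,0,0,0,0,12,-1]
    - [0,0,0,0,0,12,-1]

```text
clock: 17.3
position: [571.3, -234.4, 181.7]
ee_rot: [-0.668, 0.744, -0.001, 0.001]
contact_force: [-0.5, -0.4, -1.0]
gripper_width: 9.0
grasp_force: 59.5
```

```bash
python3 - <<'E'
from h import *
d=img("wrist"); np.save("w7.npy",d,allow_pickle=True); print(d["position"],read_state()["position"],read_state()["contact_force"])
s=img("side"); c=img("scene")
a=cv2.resize(d["color"][60:360,110:540],(800,558)); np.save("s7.npy",s,allow_pickle=True); np.save("c7.npy",c,allow_pickle=True)
a=cv2.resize(d["color"][0:300,100:540],(500,340)); b=cv2.resize(s["color"][140:215,290:390],(400,300),interpolation=2); e=cv2.resize(c["color"][150:240,225:325],(333,300),interpolation=2)
cv2.imwrite("pics/z7.png",np.vstack([cv2.copyMakeBorder(cv2.resize(d["color"][0:160,120:520],(733,293),interpolation=2),0,0,0,0,0),np.hstack([b,e])]))
E
```

```text
[ 562.57563584 -314.0354712   309.57114785] [ 571.27364748 -234.57276675  181.78381008] [-0.48435204  0.14789574 -1.39700711]
```

View pics/z7.png

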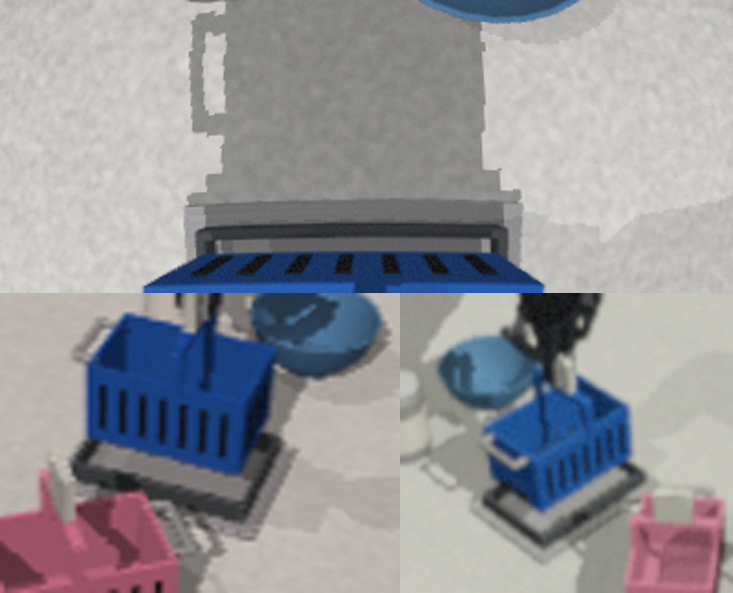

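The pictures show the basket hanging over the tray, aligned with it and higher than the walls. In the wrist strip its lower edge runs (190–497, 253) inside the wall's outer edge (197–507, 229). A quick numeric check of the centring follows.

```bash
python3 - <<'E'
from h import *
np.set_printoptions(precision=1,suppress=True)
d=np.load("w7.npy",allow_pickle=True).item(); im=d["color"]; h=cv2.cvtColor(im,cv2.COLOR_BGR2HSV); g=cv2.cvtColor(im,cv2.COLOR_BGR2GRAY)
m=cv2.inRange(h,(100,120,50),(128,255,255)); m[:100]=0
for r in range(135,146): 
    q=np.where(m[r])[0]; print(r,(q.min(),q.max()) if len(q) else None, end=" ")
print()
for r in range(122,138):
    q=np.where(g[r,210:420]<85)[0]+210; print(r,(q.min(),q.max(),len(q)) if len(q) else None,end=" ")
print(); print("col 310",g[105:150,310])
E
```

```text
135 None 136 None 137 (np.int64(314), np.int64(325)) 138 (np.int64(235), np.int64(391)) 139 (np.int64(230), np.int64(392)) 140 (np.int64(228), np.int64(393)) 141 (np.int64(227), np.int64(395)) 142 (np.int64(225), np.int64(396)) 143 (np.int64(223), np.int64(398)) 144 (np.int64(222), np.int64(399)) 145 (np.int64(219), np.int64(400)) 
122 (np.int64(262), np.int64(391), 130) 123 (np.int64(239), np.int64(393), 155) 124 (np.int64(232), np.int64(395), 164) 125 (np.int64(229), np.int64(396), 168) 126 (np.int64(228), np.int64(396), 169) 127 (np.int64(227), np.int64(396), 170) 128 (np.int64(227), np.int64(396), 170) 129 (np.int64(228), np.int64(396), 167) 130 (np.int64(228), np.int64(396), 77) 131 (np.int64(228), np.int64(396), 22) 132 (np.int64(227), np.int64(396), 19) 133 (np.int64(228), np.int64(396), 19) 134 (np.int64(228), np.int64(396), 19) 135 (np.int64(228), np.int64(396), 19) 136 (np.int64(228), np.int64(396), 19) 137 (np.int64(228), np.int64(395), 123) 
col 310 [141 139 139 140 117 108 110 112 114 110 116 112 108 109 104  91  80  43
  52  53  53  51  53  49  70  92  98  98  99  95  95  96  70  39  18  19
  23  22  20  19  22  16  27  28  39]
```

```bash
python3 - <<'E'
from h import *
np.set_printoptions(precision=1,suppress=True)
d=np.load("w7.npy",allow_pickle=True).item()
t=[plane(d,p,26)[:2] for p in [(227,124.5),(397,121.8)]]; print("tray -y outer edge",t,np.linalg.norm(t[0]-t[1]),"expected centre",np.mean(t,0)+55*np.array([.1028,.9947]))
for z in (46,48,50):
    b=[plane(d,p,z)[:2] for p in [(228.,138.8),(392.5,137.7)]]; print(z,"basket foot edge",b,np.linalg.norm(b[0]-b[1]),"yaw",np.arctan2(*(b[0]-b[1])[::-1]),"box centre",np.mean(b,0)+45*np.array([.1028,.9947]))
E
```

```text
tray -y outer edge [array([ 654.4, -298.3]), array([ 496.1, -283.1])] 159.04833247823188 expected centre [ 580.9 -236. ]
46 basket foot edge [array([ 649.1, -286.7]), array([ 505.7, -271.7])] 144.17196496664795 yaw -0.10432062656727369 box centre [ 582.  -234.4]
48 basket foot edge [array([ 648.4, -286.9]), array([ 506.1, -272. ])] 143.07797599142896 yaw -0.10432062656727405 box centre [ 581.9 -234.7]
50 basket foot edge [array([ 647.8, -287.1]), array([ 506.5, -272.3])] 141.98398701621005 yaw -0.10432062656727392 box centre [ 581.8 -235. ]
```

Centred to about 1 mm and parallel. I lower it slowly.

Call:
carry_out:
  motion:
    - [0,0,0,0.5,0.4,5,-1]
    - [0,0,0,0.5,0.4,12,-1]
    - [0,0,0,0.5,0.4,19,-1]
    - [0,0,0,0.5,0.4,25,-1]
    - [0,0,0,0.5,0.4,28,-1]

```text
clock: 18.08
position: [569.8, -235.0, 151.5]
ee_rot: [-0.668, 0.744, 0.0, -0.0]
contact_force: [0.7, 0.5, -1.7]
gripper_width: 9.1
grasp_force: 59.5
```

Call:
carry_out:
  motion:
    - [0,0,0,0,0,2,-1]
    - [0,0,0,0,0,4,-1]
    - [0,0,0,0,0,6,-1]
    - [0,0,0,0,0,8,-1]
    - [0,0,0,0,0,9,-1]

```text
clock: 18.7
position: [570.0, -235.1, 143.2]
ee_rot: [-0.668, 0.744, 0.0, 0.0]
contact_force: [0.8, -0.4, -1.5]
gripper_width: 9.1
grasp_force: 59.5
```

Call:
carry_out:
  motion:
    - [0,0,0,0,0,1,-1]
    - [0,0,0,0,0,2,-1]
    - [0,0,0,0,0,3,-1]
    - [0,0,0,0,0,4,-1]
    - [0,0,0,0,0,4,-1]

```text
clock: 19.32
position: [570.0, -235.1, 139.2]
ee_rot: [-0.668, 0.744, 0.0, -0.0]
contact_force: [-0.3, 1.1, -2.7]
gripper_width: 9.3
grasp_force: 59.5
```

Call:
carry_out:
  motion:
    - [0,0,0,0,0,1,-1]
    - [0,0,0,0,0,2,-1]
    - [0,0,0,0,0,2,-1]

```text
clock: 19.7
position: [570.3, -235.1, 138.4]
ee_rot: [-0.668, 0.744, -0.001, 0.0]
contact_force: [-0.7, 1.9, 4.5]
gripper_width: 9.4
grasp_force: 60.5
```

Contact at the floor. I settle it 1 mm more and release in stages.

Call:
carry_out:
  motion:
    - [0,0,0,0,0,0.7,-1]
    - [0,0,0,0,0,0.7,-0.77]
    - [0,0,0,0,0,0.7,-0.74]
    - [0,0,0,0,0,0.7,-0.7]
    - [0,0,0,0,0,0.7,-0.6]

```text
clock: 20.32
position: [570.0, -235.1, 136.2]
ee_rot: [-0.668, 0.744, 0.0, -0.0]
contact_force: [0.3, 0.7, 0.8]
gripper_width: 17.1
grasp_force: 0.0
```

Call:
carry_out:
  motion:
    - [0,0,0,0,0,0,-0.4]
    - [0,0,0,0,0,0,-0.3]
    - [0,0,0,0,0,0,-0.3]

```text
clock: 20.7
position: [570.0, -235.1, 136.6]
ee_rot: [-0.668, 0.744, 0.0, -0.0]
contact_force: [-0.1, 0.6, -0.4]
gripper_width: 30.3
grasp_force: 0.0
```

Released, no residual force. I retreat upward and towards +y for a check.

Call:
carry_out:
  motion:
    - [0,0,0,0,0,-15,-0.3]
    - [0,0,0,0,0,-50,-0.3]
    - [0,0,0,0,0,-100,-0.3]
    - [0,0,0,0,0,-150,-0.3]
    - [0,0,0,0,0,-190,-0.3]

```text
clock: 21.32
position: [570.1, -235.3, 330.7]
ee_rot: [-0.668, 0.744, -0.002, 0.001]
contact_force: [0.3, 0.5, -0.2]
gripper_width: 29.9
grasp_force: 0.0
```

Call:
carry_out:
  motion:
    - [0,0,0,-40,0,-15,-0.3]
    - [0,0,0,-80,0,-15,-0.3]
    - [0,0,0,-100,0,-15,-0.3]
    - [0,0,0,-100,0,-15,-0.3]

```text
clock: 21.82
position: [580.9, -134.7, 342.2]
ee_rot: [-0.669, 0.744, -0.0, 0.0]
contact_force: [1.0, -0.5, -1.0]
gripper_width: 29.8
grasp_force: 0.0
```

```bash
python3 - <<'E'
from h import *
np.set_printoptions(precision=2,suppress=True)
d=img("wrist"); np.save("w8.npy",d,allow_pickle=True); print(d["position"],read_state()["position"],read_state()["contact_force"],read_state()["clock"])
p=proj(d,(581,-235,60)).astype(int); print(p); y0=max(0,p[1]-75)
cv2.imwrite("pics/w8b.png",cv2.resize(d["color"][y0:y0+150,p[0]-100:p[0]+100],(800,600),interpolation=2)); print(p[0]-100,y0)
E
```

```text
[ 572.46 -214.35  470.08] [ 580.78 -135.55  342.  ] [ 0.01  0.2  -1.07] 21.875
[313  79]
213 4
```

View pics/w8b.png

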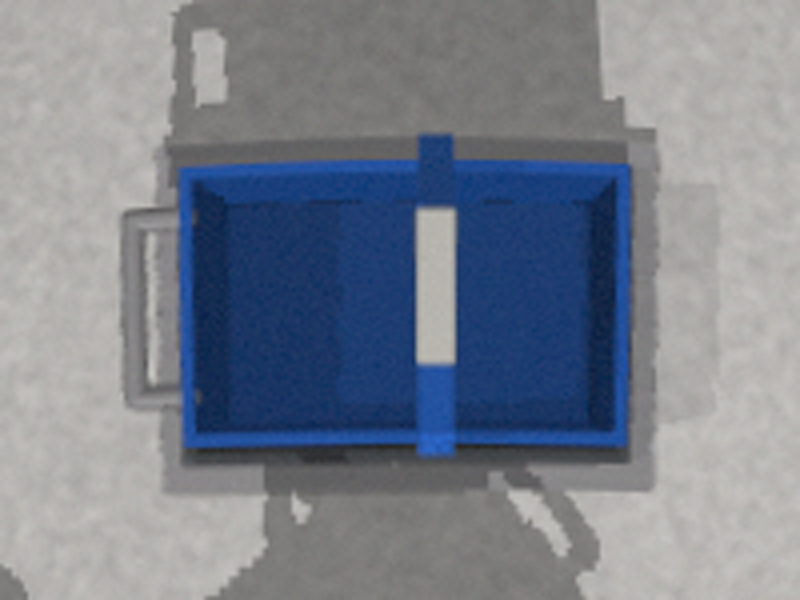

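The basket stands squarely in the tray, with rim corners (180,167), (630,164), (627,447) and (187,447). I check its centre and height numerically.

```bash
python3 - <<'E'
from h import *
np.set_printoptions(precision=1,suppress=True)
d=np.load("w8.npy",allow_pickle=True).item()
for z in (81,86):
    q=np.array([plane(d,(213+x/4,4+y/4),z)[:2] for x,y in [(180,167),(630,164),(627,447),(187,447)]])
    print(z,q.mean(0),[np.linalg.norm(q[i]-q[i-1]) for i in range(4)])
t=np.array([plane(d,(213+x/4,4+y/4),6)[:2] for x,y in [(160,141),(655,130),(654,490),(166,490)]]); print("tray plate",t.mean(0),[np.linalg.norm(t[i]-t[i-1]) for i in range(4)])
E
```

```text
81 [ 579.5 -234.6] [np.float64(89.79281935346063), np.float64(139.37478043511118), np.float64(90.2037830138277), np.float64(138.56544220902123)]
86 [ 579.4 -234.3] [np.float64(88.63889517589178), np.float64(137.58368032214625), np.float64(89.04457755756405), np.float64(136.7847428714595)]
tray plate [ 580.1 -236.4] [np.float64(133.99440956765793), np.float64(183.32740320398142), np.float64(137.48015371949344), np.float64(184.76568750142795)]
```

The size matches a fully seated basket, and it is centred within about 2 mm. I hand it in.

```bash
python3 -c "
from bench import *
print(job_done())"
```

```text
the job is handed in; nothing more can be done
None
```

The blue basket is off the hook and standing in the drip tray's pocket, released and centred to about 2 mm by camera; the job was handed in at about 22 s, with the keeper touched at only about 5 N and no verdict returned.

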